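# Point out the mouldy culture plate and log it

### The job

Point out the culture dish with the single big round mould patch: bring the fingertips straight down to one or two centimetres above the lid, right over the middle of the patch, touch nothing, and stay there for two full seconds. Then press the button of the logging box all the way down, let it come back up, and finish clear of everything. Never touch any dish, do not come down over either of the other two dishes, and leave everything else on the bench where it stands.

Things in the scene. Friction and masses are not known exactly. Their poses are not given: they have to be found in the camera images.
- dish_mould: Loose lidded clear Petri dish, 90 mm across, 16 mm high, 40 g, brown agar with ONE big off-white round mould patch 40 mm across, off-centre. Lies flat on the bench at any yaw. Origin: centre of its underside, z up; the patch lies towards its +x. The other two dishes are the same size and colour and differ only in the pattern of the growth.
- mould_patch (a point): The place to point at: on top of the lid of the mouldy dish (16 mm above the bench), straight above the middle of the 40 mm patch, which lies 16 mm from the dish's centre.
- dish_streak: Like the mouldy dish (90 mm across, 16 mm high) but its growth is a thin zigzag line across the agar. Not to be pointed at. Origin: centre of its underside.
- dish_dots: Like the mouldy dish (90 mm across, 16 mm high) but its growth is 13 scattered dots of 6 mm. Not to be pointed at. Origin: centre of its underside.
- log_box: White logging box fixed to the bench, 80 (x) by 110 (y) by 34 mm high, at any place among the dishes and turned by up to 0.5 rad. Origin: centre of its underside. On its top a dark 40 mm blank display at its +y end and a round light grey push button in a black housing at its -y end.
- log_button_top (a point): Centre of the top face of the push button, a cap 30 mm across; moves with it. Up, it is about 56 mm above the bench. It is pressed straight down (-z).
- log_button (a joint): Travel of the push button in m: 0 = up, 0.006 = fully down. A spring returns it; fully down takes 5 N.
- bottle: Loose clear bottle, 54 mm across, 125 mm high, standing. Bystander. Origin: centre of its underside.
- tube: Loose standing sample tube with a blue cap, 34 mm across, 106 mm high. Bystander. Origin: centre of its underside.
- pen: Loose marker pen lying along its x axis, 130 mm long, 12 mm thick. Bystander. Origin: under its middle.
There are look-alikes about, which are no part of the job. Leave any turquoise look-alike of the log_box alone. Leave any pink look-alike of the dish_mould alone.

How it is judged:
By the outcome, as a careful person would: the job done as asked, in the order asked, and still so for the second after the job is handed in, with the robot touching nothing.
It also fails if it takes over 40 s, if anything falls off the work surface, if the arm or the gripper's body presses on something with over 40 N, if the wrist force passes 120 N, or if a joint passes its speed limit or range.

### The arm

A 6-joint arm with a two-finger parallel gripper is mounted at the origin on the work surface. World frame = base frame: x ahead of the robot, y to its left, z up, the work surface at z = 0. Lengths are in m, angles in rad, forces in N, time in s.
With the tool pointing down it reaches from about 0.25 to 0.775 m from the base axis. Payload 4 kg.
Tool frame: the origin (TCP) lies at the centre of the arm's flange, where the gripper is bolted on; the fingertips stand 199 mm ahead of it and the grasp point (between the pads) lies 180 mm ahead of it (robot.tcp_to_tips is the distance from the TCP to the fingertips, in m); z points along the fingers, y is the line along which they close (so a half turn about z gives the same grasp; the last joint's range is limited). The gripper opens to 94 mm and grips with 3 to 60 N. Pads are 16 mm wide; open, the fingers measure 119 mm over their backs; the gripper's body (75 mm by 177 mm) begins 78 mm behind the grasp point.
Start: joints at [1.167, 0.087, 1.371, -0, 1.684, -0.103], TCP at [0.163, 0.525, 0.405] pointing down, gripper open.
Joint ranges: [-3.1, 3.1], [-0.76, 2.03], [0.27, 2.55], [-1.08, 4.22], [0.17, 2.65], [-2.57, 2.57]. Speed limits (rad/s): [2.79, 2.79, 3.14, 3.14, 3.14, 3.14].

### API

Orientations are given as [roll, pitch, yaw] about the fixed x, y, z axes, in that order (R = Rz(yaw) Ry(pitch) Rx(roll)).
In Python, from bench import telemetry, snapshot, ticket, robot gives the robot as it stands.
- The arm moves only by the tool apply_moves, never from a script. Its argument "moves" is a list that holds one entry, the list of rows, each a list of 5 numbers: the shift along the tool's x, y, z in units of 50 mm (1.0 is 50 mm), then the turn about the tool's z in units of 10 degrees (1.0 is 10 degrees), then the closure, from 0 (fully open) to 1 (shut). A call has 1 to 10 rows; each row is the pose to reach, as a shift and turn from the pose commanded when the call began, along the tool's axes at that moment; what a row does not reach only later rows make up. A row lasts 1/8 s, in which the tool goes at most 62.5 mm and 10.7 degrees, less where a joint would pass 70% of its speed; a pose out of reach is approached as far as the arm can. A call with a gripper value outside its range is refused whole. The fingers move at their own pace and stop on an object; the grip force is fixed at half the most. Time passes only in rows, so rows that repeat a pose let the fingers close. It gives the time, the measured TCP pose, the force, the opening and the grip force at its end, in the units of the state.
- telemetry.get_obs(): the state, without advancing time (a new reading comes with each control period).
- snapshot(name): name is "scene" or "top" or "wrist"; returns a dict with "image" (400x640x3 uint8, red, green, blue), "fovy" (degrees; the focal length in pixels is half the picture's height over the tangent of half this angle, whatever the lens; pixels are square), "cx", "cy" (the principal point, pixels), "D" ([k1, k2, p1, p2, k3] as OpenCV has them; the pictures are not rectified), "R" (3x3) and "t" (3): a world point X has camera coordinates R X + t. Camera axes: x right, y down, z forward; pixel columns grow to the right and rows downward; lengths in m; the calibration is good to about 2 mm. A picture is of the moment at which its call begins. There is no depth.
- ticket.close_job(): hands the job in; it is judged then, once.
The state is a dict: "time": time; "joint_positions": joint angles; "qvel": joint speeds; "joint_torque": joint torques, N m; "tool_pos": TCP position; "ee_rot": TCP orientation; "wrist_force": force on the tool from outside, world axes, zero at the start; "wrist_torque": the same for the moment, N m; "width": finger opening in m; "finger_force": force on a finger pad.
Only numpy, scipy, OpenCV 4.12 (cv2) and the standard library are available. Lean on these libraries where they do the work, as an engineer would, in place of code of your own. Each camera call takes 0.05 s, during which the arm holds its last target. There are 200 camera calls.

## Working session

There is one attempt and no reset: what is moved stays moved. The work goes in short steps, Python scripts to look and compute and a tool call to move; the robot and the scene stay as the last step left them, time stands still between calls to the robot, and variables do not carry over. Pictures are saved under pics/ and viewed, at most 10 in all, crops included, and the job is handed in when it is done.

Besides the shell and the picture viewer there is one more tool, called after "Request:" by a JSON object that holds its "method" and its "body", one argument or row to a line. apply_moves: Moves the arm, as the interface text tells. Its arguments: {"type":"object","properties":{"moves":{"type":"array","items":{"type":"array","items":{"type":"array","items":{"type":"number"}}}}},"required":["moves"]}

```bash
mkdir -p pics
cat > h.py <<'E'
import numpy as np, cv2
from bench import telemetry, snapshot, ticket, robot
def snap(name,fn):
    s=snapshot(name); np.savez('pics/'+fn+'.npz',**s); cv2.imwrite('pics/'+fn+'.png',cv2.cvtColor(s['image'],cv2.COLOR_RGB2BGR)); return s
def ray(s,px):
    h=s['image'].shape[0]; f=h/2/np.tan(np.radians(float(s['fovy']))/2)
    K=np.array([[f,0,float(s['cx'])],[0,f,float(s['cy'])],[0,0,1]])
    n=cv2.undistortPoints(np.array(px,float).reshape(-1,1,2),K,np.array(s['D'],float)).reshape(-1,2)
    R=np.array(s['R']);d=np.c_[n,np.ones(len(n))]@R; return -R.T@np.array(s['t']),d
def onz(s,px,z):
    c,d=ray(s,px); return c+d*((z-c[2])/d[:,2])[:,None]
E
python3 - <<'E'
from h import *
snap('top','top0');snap('scene','sc0')
o=telemetry.get_obs();print(o['tool_pos'],o['ee_rot'],o['width'])
E
```

```text
[0.16292642 0.5252133  0.40364179] [-3.13964138e+00 -1.82844351e-04  2.84075315e+00] 0.0942058407051227
```

View pics/top0.png

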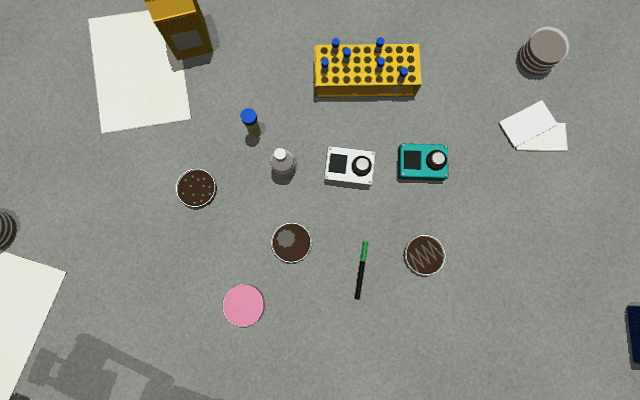

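View pics/sc0.png

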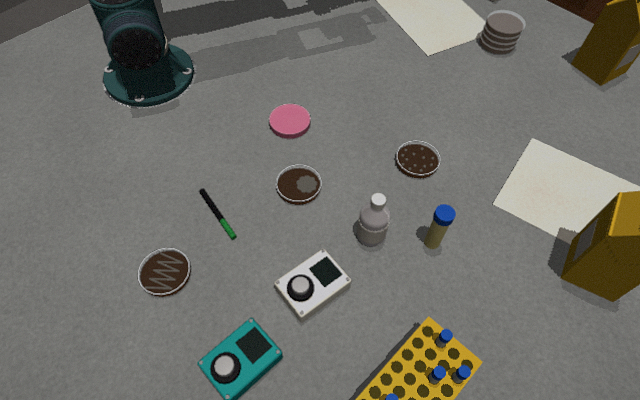

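Top view: candidate dishes are mould (291,242), dots (196,188), streak (425,255) and the pink look-alike (243,305). The boxes are white (350,166) with its button at (362,165), and the turquoise look-alike (423,161). I choose the brown dish at (291,242), whose single patch is at about (286,237), and the white box.

```bash
cat > m.py <<'E'
from h import *
T=dict(np.load('pics/top0.npz'));S=dict(np.load('pics/sc0.npz'))
def blob(s,c,r,f):
    x0,y0=c[0]-r,c[1]-r; im=s['image'][y0:c[1]+r,x0:c[0]+r].astype(int)
    m=f(im[...,0],im[...,1],im[...,2],cv2.cvtColor(im.astype(np.uint8),cv2.COLOR_RGB2HSV).astype(int)).astype(np.uint8)
    n,l,st,ce=cv2.connectedComponentsWithStats(m)
    k=1+np.argmax(st[1:,4]); cs,_=cv2.findContours((l==k).astype(np.uint8),cv2.RETR_EXTERNAL,cv2.CHAIN_APPROX_NONE)
    e=cv2.fitEllipse(max(cs,key=len)); return np.array(e[0])+[x0,y0],e[1],st[k,4]
brown=lambda r,g,b,h:(r-b>15)&(r<110)
for nm,s,cs in (('top',T,dict(dots=(196,188),mould=(291,242),streak=(425,255))),('scene',S,dict(dots=(417,158),mould=(299,183),streak=(164,272)))):
    for k,c in cs.items():
        p,e,a=blob(s,c,26,brown); print(nm,k,p.round(1),np.round(e,1),a,onz(s,[p],.008).round(4))
pt=lambda r,g,b,h:(r>85)&(abs(r-b)<40)
for s,c in((T,(286,237)),(S,(307,184))):
    p,e,a=blob(s,c,11,pt);print('patch',p.round(1),np.round(e,1),a,onz(s,[p],.010).round(4))
lg=lambda r,g,b,h:(r>130)
P=[]
for s,c in((T,(362,165)),(S,(300,285))):
    p,e,a=blob(s,c,8 if s is T else 11,lg);P.append((s,p));print('btn',p.round(1),np.round(e,1),a,onz(s,[p],.056).round(4))
(c1,d1),(c2,d2)=[ray(s,[p]) for s,p in P]
A=np.c_[d1[0],-d2[0]];t=np.linalg.lstsq(A,c2-c1,rcond=None)[0];print('tri',c1+d1[0]*t[0],c2+d2[0]*t[1])
for n,p,z in(('bottle top',(280,154),.125),('tube top',(249,116),.106),('pen',(361,270),.006),('pink',(243,305),.01)):print(n,onz(T,[p],z).round(3))
t=T['image'][135:275,165:450];cv2.imwrite('pics/c0.png',cv2.cvtColor(cv2.resize(t[:,90:230],None,fx=4,fy=4,interpolation=2),cv2.COLOR_RGB2BGR))
E
python3 m.py
```

```text
top dots [195.7 187.7] [34.4 36.6] 994 [[0.6028 0.2613 0.008 ]]
top mould [291.  242.2] [36.2 36.9] 884 [[0.4807 0.0376 0.008 ]]
top streak [424.6 254.7] [35.  37.6] 985 [[ 0.4579 -0.2665  0.008 ]]
scene dots [417.5 158.7] [27.6 39.9] 854 [[0.6062 0.2634 0.008 ]]
scene mould [298.2 183.9] [30.6 40.9] 773 [[0.4833 0.0392 0.008 ]]
scene streak [168.  272.6] [31.  42.3] 634 [[ 0.467  -0.2605  0.008 ]]
patch [285.6 238.1] [16.8 17.1] 247 [[0.4896 0.0501 0.01  ]]
patch [306.2 183.7] [15.  18.1] 232 [[0.4949 0.0503 0.01  ]]
btn [362.  163.5] [11.1 12.2] 123 [[ 0.6558 -0.1186  0.056 ]]
btn [300.1 284.1] [14.3 15.9] 200 [[ 0.6603 -0.1178  0.056 ]]
tri [ 0.65705954 -0.11919402  0.05130794] [ 0.65883541 -0.11652019  0.05147351]
bottle top [[0.654 0.06  0.125]]
tube top [[0.742 0.13  0.106]]
pen [[ 0.421 -0.122  0.006]]
pink [[0.34 0.14 0.01]]
```

View pics/c0.png

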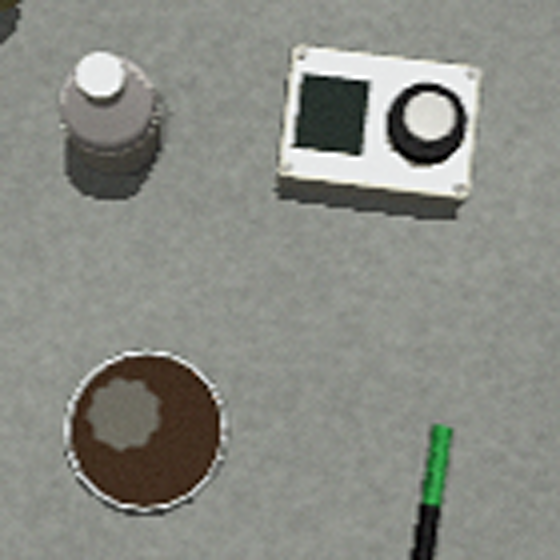

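Request:
{"method": "apply_moves", "body": {
  "moves": [
    [[-0.5,-0.4,0,0,0.5],[-1.4,-1.1,0,0,1],[-2.4,-1.9,0,0,1],[-3.5,-2.7,0,0,1],[-4.6,-3.6,0,0,1],[-5.7,-4.5,0,0,1],[-6.8,-5.3,0,0,1],[-7.8,-6.1,0,0,1],[-8.6,-6.75,0,0,1],[-9.08,-7.13,0,0,1]]
  ]
}}

```text
time: 1.35
tool_pos: [0.4918, 0.0481, 0.4041]
ee_rot: [-3.142, -0.001, 2.839]
wrist_force: [0.4, 0.9, -0.4]
width: 0.001
finger_force: 0.0
```

Run:
```python
from h import *
snap('wrist','w0')
o=telemetry.get_obs();print(o['time'],o['tool_pos'],o['ee_rot'],o['width'],robot.tcp_to_tips)
```

```text
1.4 [0.49412079 0.04417745 0.40341413] [-3.13725208e+00  2.15356638e-03  2.83449154e+00] 0.000613224484125435 0.1992
```

View pics/w0.png

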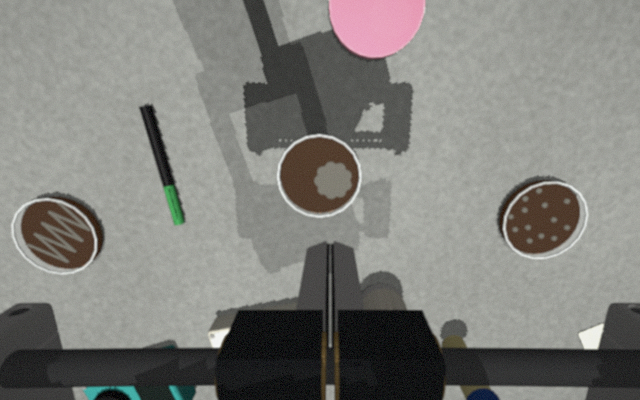

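The wrist view shows the mould dish at (320,175) with its patch at (333,180), and the closed tips at about (330,245). The button is hidden behind the gripper. Now I'll measure the patch in this view.

Run:
```python
from h import *
W=snap('wrist','w1')
im=W['image'].astype(int)
sub=im[130:222,272:368]; r,g,b=[sub[...,i] for i in range(3)]
def big(m):
    n,l,st,ce=cv2.connectedComponentsWithStats(m.astype(np.uint8));k=1+np.argmax(st[1:,4])
    c,_=cv2.findContours((l==k).astype(np.uint8),0,1);return max(c,key=cv2.contourArea)
c=big((r-b>15)&(r<120)); h=cv2.convexHull(c);dc=np.array(cv2.fitEllipse(h)[0])
mask=np.zeros(r.shape,np.uint8);cv2.fillPoly(mask,[h],1);mask=cv2.erode(mask,np.ones((5,5)))
pc=big((mask>0)&~((r-b>15)&(r<120))); e=cv2.fitEllipse(pc);pp=np.array(e[0])
o=[272,130]
D=onz(W,[dc+o],.008)[0];P=onz(W,[pp+o],.008)[0]
print(dc+o,pp+o,e[1],D,P,np.linalg.norm((D-P)[:2]))
for i in range(2):
    q=telemetry.get_obs();print(q['tool_pos'],q['ee_rot'])
```

```text
[323.2357254  170.79014587] [337.11238098 175.78123093] (34.19913101196289, 34.68641662597656) [0.48281145 0.03809816 0.008     ] [0.49260255 0.05083596 0.008     ] 0.016066023898693025
[0.49275791 0.0465883  0.40334037] [-3.13961060e+00 -1.04172940e-03  2.83441003e+00]
[0.49275791 0.0465883  0.40334037] [-3.13961060e+00 -1.04172940e-03  2.83441003e+00]
```

Request:
{"method": "apply_moves", "body": {
  "moves": [
    [[0,0,0.3,0,1],[0,0,0.9,0,1],[0,0,1.6,0,1],[0,0,2.2,0,1],[0,0,2.6,0,1],[0,0,2.8,0,1],[0,0,2.8,0,1],[0,0,2.8,0,1],[0,0,2.8,0,1]]
  ]
}}

```text
time: 2.58
tool_pos: [0.4913, 0.0504, 0.2658]
ee_rot: [3.141, 0.002, 2.841]
wrist_force: [-0.5, 0.2, 0.2]
width: 0.0008
finger_force: 0.0
```

Run:
```python
from h import *
W=snap('wrist','w2')
q=telemetry.get_obs();print(q['tool_pos'],q['ee_rot'],q['time'])
R=np.array(W['R']);print(-R.T@np.array(W['t']))
```

```text
[0.49124791 0.05031764 0.26566774] [3.14091531e+00 1.89415445e-03 2.84080444e+00] 2.625
[0.41208969 0.07467306 0.24450644]
```

View pics/w2.png

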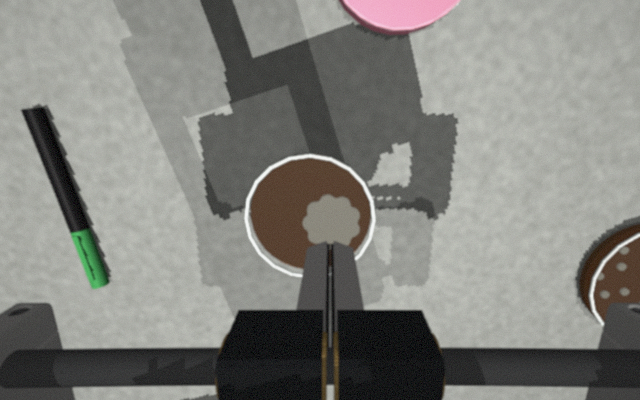

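The tips are lined up with the patch, seen at (332,220). I'm lowering to about 15 mm above the lid and holding.

Request:
{"method": "apply_moves", "body": {
  "moves": [
    [[0,0,0.2,0,1],[0,0,0.5,0,1],[0,0,0.7,0,1],[0,0,0.7,0,1],[0,0,0.7,0,1],[0,0,0.7,0,1],[0,0,0.7,0,1],[0,0,0.7,0,1],[0,0,0.7,0,1],[0,0,0.7,0,1]]
  ]
}}

```text
time: 3.88
tool_pos: [0.491, 0.0503, 0.2297]
ee_rot: [3.141, 0.0, 2.841]
wrist_force: [-0.8, 0.6, -0.5]
width: 0.0006
finger_force: 0.0
```

Request:
{"method": "apply_moves", "body": {
  "moves": [
    [[0,0,0,0,1],[0,0,0,0,1],[0,0,0,0,1],[0,0,0,0,1],[0,0,0,0,1],[0,0,0,0,1],[0,0,0,0,1],[0,0,0,0,1],[0,0,0,0,1],[0,0,0,0,1]]
  ]
}}

```text
time: 5.12
tool_pos: [0.491, 0.0503, 0.2297]
ee_rot: [3.141, 0.0, 2.841]
wrist_force: [-0.4, -0.2, -0.8]
width: 0.0
finger_force: 0.0
```

Request:
{"method": "apply_moves", "body": {
  "moves": [
    [[0,0,0,0,1],[0,0,0,0,1],[0,0,0,0,1],[0,0,0,0,1],[0,0,0,0,1],[0,0,0,0,1],[0,0,0,0,1],[0,0,0,0,1],[0,0,0,0,1]]
  ]
}}

```text
time: 6.25
tool_pos: [0.491, 0.0503, 0.2297]
ee_rot: [3.141, 0.0, 2.841]
wrist_force: [-0.1, 0.2, -0.5]
width: 0.0006
finger_force: 0.0
```

Request:
{"method": "apply_moves", "body": {
  "moves": [
    [[0,0,-0.5,0,1],[0,0,-1.4,0,1],[0,0,-2.2,0,1],[-0.5,-0.3,-2.6,0,1],[-1.4,-0.7,-2.6,0,1],[-2.4,-1.3,-2.6,0,1],[-3.4,-1.8,-2.6,0,1],[-4.0,-2.1,-2.6,0,1],[-4.18,-2.22,-2.6,0,1],[-4.18,-2.22,-2.6,0,1]]
  ]
}}

```text
time: 7.5
tool_pos: [0.6576, -0.1177, 0.3592]
ee_rot: [3.141, -0.001, 2.84]
wrist_force: [-0.3, 0.7, 0.3]
width: 0.0001
finger_force: 0.0
```

Request:
{"method": "apply_moves", "body": {
  "moves": [
    [[0,0,0,0,1],[0,0,0,0,1],[0,0,0,0,1],[0,0,0,0,1]]
  ]
}}

```text
time: 8.0
tool_pos: [0.6575, -0.1173, 0.36]
ee_rot: [3.141, 0.0, 2.841]
wrist_force: [0.2, -0.7, 0.1]
width: 0.0001
finger_force: 0.0
```

Run:
```python
from h import *
W=snap('wrist','w3')
q=telemetry.get_obs();print(q['tool_pos'],q['ee_rot'],q['time'])
```

```text
[ 0.65753912 -0.11738066  0.35986285] [3.14149708e+00 2.08476378e-04 2.84107504e+00] 8.05
```

View pics/w3.png

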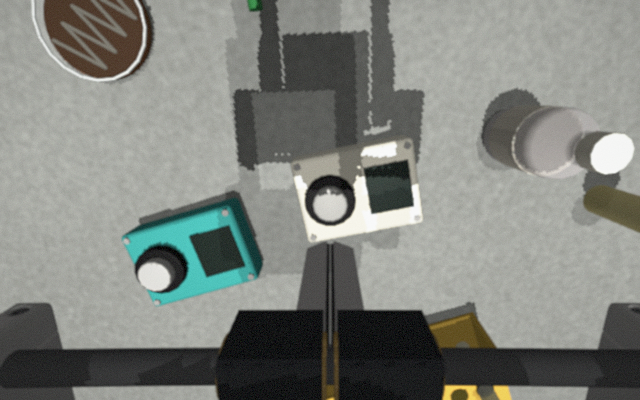

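The wrist view shows the white box's button at about (330,200), fully visible. The turquoise one is at (155,272). I'll measure the cap now.

Run:
```python
from h import *
W=dict(np.load('pics/w3.npz'))
g=W['image'][172:230,302:360].mean(2)
m=np.zeros(g.shape,np.uint8);cv2.circle(m,(28,28),21,1,-1)
m=((g>95)&(m>0)).astype(np.uint8)
n,l,st,ce=cv2.connectedComponentsWithStats(m);k=1+np.argmax(st[1:,4])
c,_=cv2.findContours((l==k).astype(np.uint8),0,1);e=cv2.fitEllipse(cv2.convexHull(c[0]))
p=np.array(e[0])+[302,172];P=onz(W,[p],.056)[0]
edge=onz(W,[p-[e[1][0]/2,0],p+[e[1][0]/2,0]],.056)
print(p,e[1],P,np.linalg.norm(edge[0]-edge[1]))
```

```text
[329.70380211 204.70292282] (32.84144592285156, 34.820404052734375) [ 0.65875351 -0.11802437  0.056     ] 0.02771925691913449
```

Request:
{"method": "apply_moves", "body": {
  "moves": [
    [[0,0,0.3,0,1],[0,0,0.9,0,1],[0,0,1.5,0,1],[0,0,1.85,0,1],[0,0,2.0,0,1],[0,0,2.05,0,1],[0,0,2.1,0,1],[0,0,2.14,0,1],[0,0,2.14,0,1]]
  ]
}}

```text
time: 9.18
tool_pos: [0.658, -0.1177, 0.2539]
ee_rot: [3.141, 0.003, 2.841]
wrist_force: [0.6, 0.2, 1.9]
width: 0.0004
finger_force: 1.1
```

Request:
{"method": "apply_moves", "body": {
  "moves": [
    [[0,0,0.03,0,1],[0,0,0.06,0,1],[0,0,0.08,0,1],[0,0,0.08,0,1]]
  ]
}}

```text
time: 9.68
tool_pos: [0.6581, -0.1177, 0.2496]
ee_rot: [3.141, 0.002, 2.841]
wrist_force: [1.6, -0.2, 5.0]
width: 0.0005
finger_force: 2.4
```

Request:
{"method": "apply_moves", "body": {
  "moves": [
    [[0,0,0.03,0,1],[0,0,0.04,0,1],[0,0,0.04,0,1]]
  ]
}}

```text
time: 10.05
tool_pos: [0.658, -0.1177, 0.2494]
ee_rot: [3.141, 0.003, 2.841]
wrist_force: [-1.2, -0.2, 10.1]
width: 0.0004
finger_force: 5.3
```

It has bottomed out: 10 N and no further travel. I'm releasing straight up.

Request:
{"method": "apply_moves", "body": {
  "moves": [
    [[0,0,-0.1,0,1],[0,0,-0.3,0,1],[0,0,-0.8,0,1],[0,0,-1.6,0,1],[0,0,-2.4,0,1],[0,0,-2.8,0,1],[0,0,-3.0,0,1],[0,0,-3.0,0,1],[0,0,-3.0,0,1],[0,0,-3.0,0,1]]
  ]
}}

```text
time: 11.3
tool_pos: [0.6576, -0.1176, 0.3949]
ee_rot: [-3.142, -0.003, 2.841]
wrist_force: [0.2, -0.6, 0.7]
width: 0.0007
finger_force: 0.0
```

Run:
```python
from h import *
W=snap('top','t1')
T=np.load('pics/top0.npz')['image']
cv2.imwrite('pics/cmp.png',cv2.cvtColor(W['image'],cv2.COLOR_RGB2BGR))
```

```text
(no output)
```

View pics/cmp.png

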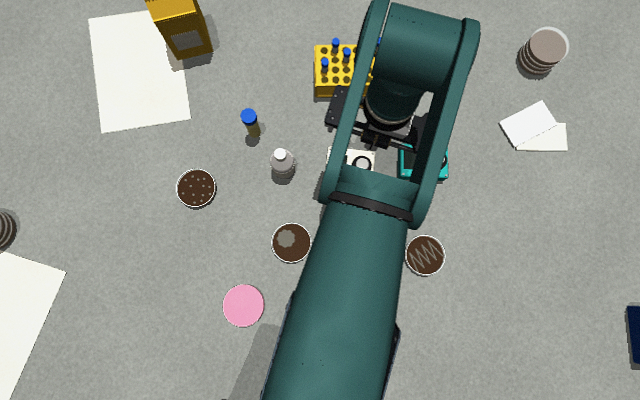

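The bottle (282,160), tube (249,118) and dishes (196,188), (291,242) and (425,255) are where they were, and the arm is clear. Handing in.

```bash
python3 -c "
from bench import ticket
print(ticket.close_job())"
```

```text
the job is handed in; nothing more can be done
None
```

I held the fingertips about 14.5 mm above the lid over the mould patch for over 2 s, then pressed the white box's button until it bottomed out at 10 N and released it. The arm finished clear with no dish touched, and the job is handed in (no verdict was returned).

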